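# Fit the long knob on the controller's D-shaft and hold it pressed

## Robot

A 7-joint arm with a two-finger parallel gripper is mounted at the origin on the work surface; the furniture and walls round the work are solid. World frame = base frame: x ahead of the robot, y to its left, z up, the work surface at z = 0. Lengths are in m, angles in degrees, forces in N, time in s.
With the tool pointing down it reaches from about 0.425 to 0.875 m from the base axis. Payload 4.7 kg.
Tool frame: the origin (TCP) lies between the finger pads; the fingertips stand env.finger_overhang ahead of it and the grasp point (between the pads) lies 5 mm behind it (env.finger_overhang is the distance from the TCP to the fingertips, in m); z points along the fingers, y is the line along which they close (so a half turn about z gives the same grasp; the last joint's range is limited). The gripper opens to 87 mm and grips with 3 to 60 N. Pads are 19 mm wide; open, the fingers measure 117 mm over their backs; the gripper's body (75 mm by 190 mm) begins 51 mm behind the grasp point.
Start: joints at [71.797, 18.392, -4.016, 83.108, 1.295, 78.541, -3.26], TCP at [0.212, -0.615, 0.237] pointing down, gripper open.
Joint ranges: [-163.93, 163.93], [-17.29, 119.83], [-79.2, 71.16], [3.27, 140.29], [-89.18, 269.18], [5.43, 117.66], [-154.24, 154.24]. Speed limits (degrees/s): [147.25, 147.25, 180, 180, 180, 180, 180].

## Interface

Orientations are given as [roll, pitch, yaw] about the fixed x, y, z axes, in that order (R = Rz(yaw) Ry(pitch) Rx(roll)).
In Python, from cell import telemetry, eyes, env, models gives the robot as it stands. The module is installed in compiled form; this text tells all that it offers.
- The arm moves only by the tool drive_tool, never from a script. Its arguments are lists of equal length, an entry for each row: "angular": the turn, a rotation vector about the tool's x, y, z in rad, a list of three; "delta_pos": the shift along the tool's x, y, z in cm, a list of three; "gripper": the finger opening in cm, from 0 to 8.7. A call has 1 to 20 rows; each row shifts and turns the commanded pose from where the row before left it, along the tool's axes as they then stand; what a row does not reach is not made up. A row lasts 1/10 s, in which the tool goes at most 50 mm and 8.59 degrees, less where a joint would pass 70% of its speed; a pose out of reach is approached as far as the arm can. A call with a gripper value outside its range is refused whole. The fingers move at their own pace and stop on an object; "squeeze" is the grip in N (left out, the last holds). Time passes only in rows, so rows that do not move let the fingers close. It gives the time, the measured TCP pose, the force, the opening and the grip force at its end, in the units of the state.
- telemetry.get_obs(): the state, without advancing time (a new reading comes with each control period).
- eyes.read_camera(name): name is "scene" or "top"; returns a dict with "pixels" (384x512x3 uint8, red, green, blue), "mtx" (3x3 intrinsics, pixels), "D" ([k1, k2, p1, p2, k3] as OpenCV has them; the pictures are not rectified), "origin" and "orientation" of the camera in the world. Camera axes: x right, y down, z forward; pixel columns grow to the right and rows downward; lengths in m; the calibration is good to about 2 mm. A picture is of the moment at which its call begins. There is no depth.
- env.sign_off(): hands the job in; it is judged then, once.
Trained networks look in a picture, given as the dict that the camera call returned (one of the last four; its "shot" number tells which), for a name from the list of things; names that differ only in an ending like _2 or _b are one class to them, and where a whole thing is asked for, a point or a joint stands for the part that bears it (a point fixed in the world has none). Each returns a list of dicts, best first, with "p" (0 to 1); they miss things now and then, are a little off and sometimes report something else, mostly with a low value. They report only what shows in the picture. A call takes as long as a camera call.
- models.search_frame(picture, target): "centre" ([column, row] in pixels, amid what is visible of it).
- models.cut_out(picture, target): "pixels" (384x512 bool, what is visible of it) and "centre" ([column, row] in pixels, amid what is visible of it).
The state is a dict: "time_s": time; "qpos": joint angles; "joint_velocities": joint speeds; "effort": joint torques, N m; "tool_pos": TCP position; "tool_rot": TCP orientation; "force": force on the tool from outside, world axes, zero at the start; "wrist_torque": the same for the moment, N m; "grip_width": finger opening in m; "grasp_force": force on a finger pad.
Only numpy, scipy, OpenCV 4.12 (cv2) and the standard library are available. Lean on these libraries where they do the work, as an engineer would, in place of code of your own. Each camera call takes 0.05 s, during which the arm holds its last target. There are 200 camera calls.

## Task

Pull the long-stemmed knob up out of its upright holder, turn it so that the flat in its bore matches the flat of the shaft on the fan speed controller, and push it fully home on the shaft. Then press the sprung shaft down with it and keep it down: finish like that, with the fingers still on the knob and pressing, not letting go. Leave the other things on the bench where they are.

Things in the scene. Friction and masses are not known exactly. Their poses are not given: they have to be found in the camera images.
- knob_grip (a point): Pointer knob on a long stem, 133 mm tall, 0.1-0.2 kg, upright and loose in the holder. Point on the stem's axis, 115 mm above the foot, half-way up the black grip bar: bar 93 to 133 mm above the foot, 14 mm thick along y (flat sides, grip there), along x from -23 mm (round end) to +33 mm (pointed end); below it a disc 44 mm across, 86 to 95 mm up. z is up, x points to the pointed end.
- knob_foot (a point): Same knob, same axes: middle of the underside of its round steel stem (26 mm across, 86 mm long), 115 mm below knob_grip. In the foot opens a D-shaped blind bore, 30 mm deep, 17.6 mm in diameter; its flat is 4.8 mm from the axis on the +x side, the side of the bar's pointed end.
- spindle_seat (a point): Point on the axis of the controller's spindle, on top of its steel flange (32 mm across), 78 mm above the bench when up; the knob's foot rests here when fully home. z is up. A D-shaft, 16 mm in diameter, stands up 26 mm from here (last 3 mm tapered); its flat, 4 mm from the axis, faces +x. On that side a tongue 8 mm wide sticks out of the flange to 27 mm from the axis. The spindle cannot turn.
- controller: Fan speed controller: grey box, 130 x 110 mm and 58 mm high, fixed to the bench, with the sprung spindle standing up in the middle of its top. Origin under its middle on the bench; its x is opposite to that of spindle_seat.
- spindle (a joint): How far the sprung spindle is pressed down: 0 up (as at the start), 0.006 m at its stop. It takes about 4 N to start moving and 10 N to reach the stop; it springs back when let go.
- holder_rim (a point): Upright round holder fixed to the bench: centre of its open mouth, 72 mm above the bench. Tube 40 mm outside, 32 mm inside, inner floor 60 mm below the mouth (12 mm above the bench), on a round foot 90 mm across. The knob's stem stands in it.
- capacitor: Bystander: white cylindrical motor capacitor, 36 mm across and 74 mm tall, standing; origin at the middle of its underside.
- grease_tin: Bystander: round dark tin, 70 mm across, 44 mm tall; origin at the middle of its underside.
- wood_block: Bystander: wooden block 65 x 110 x 42 mm; origin at the middle of its underside.

How it is judged (in metres and radians):
On the way, in this order (a step that is already met when the one before it is completed fails the run):
1. the fingers hold the knob with its foot above the holder's mouth (height (world z) of knob_foot above 0.075 m and contact force between the fingers and knob above 1 N), for 0.1 s.
2. the knob is pushed fully onto the D-shaft, its foot on the flange (z of knob_foot in the frame of spindle_seat between -0.003 and 0.003 m and horizontal distance between knob_foot and spindle_seat below 0.004 m and angle between the x axis of knob_foot and the x axis of spindle_seat, either way round below 0.2 rad and angle between knob_foot's own z axis and vertical below 0.1 rad), for 0.1 s.
At the end, for the whole second after the job is handed in: The knob is fully home on the D-shaft (foot within 3 mm of the flange, 4 mm of the axis, 0.2 rad of the flat and 0.1 rad of upright), the spindle is kept pressed down more than 3 mm of its 6 mm by a push of more than 4 N from the knob, and the fingers are still on the knob (all of step 2 and value of joint spindle above 0.003 m and contact force between knob and controller above 4 N and contact force between the fingers and knob above 2 N); the arm keeps its last pose, push and grip.
It fails at once if capacitor moved more than 30 mm or tipped over (distance of capacitor from where it was at the start of the episode above 0.03 m or angle between capacitor's own z axis and vertical above 0.5 rad).
It fails at once if grease tin moved more than 30 mm or tipped over (distance of grease_tin from where it was at the start of the episode above 0.03 m or angle between grease_tin's own z axis and vertical above 0.5 rad).
It fails at once if wood block moved more than 30 mm or tipped over (distance of wood_block from where it was at the start of the episode above 0.03 m or angle between wood_block's own z axis and vertical above 0.5 rad).
It also fails if it takes over 48 s, if anything falls off the work surface, if the arm or the gripper's body presses on something with over 40 N, if the wrist force passes 120 N, or if a joint passes its speed limit or range.

## Working session

There is one attempt and no reset: what is moved stays moved. The work goes in short steps, Python scripts to look and compute and a tool call to move; the robot and the scene stay as the last step left them, time stands still between calls to the robot, and variables do not carry over. Pictures are saved under pics/ and viewed, at most 10 in all, crops included, and the job is handed in when it is done.

Besides the shell and the picture viewer there is one more tool, called after ">>>" as a command line: name --argument value ..., lists and objects as JSON in quotes. drive_tool: Moves the arm, as the interface text tells. Its arguments: {"type":"object","properties":{"angular":{"type":"array","items":{"type":"array","items":{"type":"number"}}},"delta_pos":{"type":"array","items":{"type":"array","items":{"type":"number"}}},"gripper":{"type":"array","items":{"type":"number"}},"squeeze":{"type":"number"}},"required":["angular","delta_pos","gripper"]}

```bash
mkdir -p pics; cat > h.py <<'E'
import numpy as np, cv2
from scipy.spatial.transform import Rotation as R
from cell import telemetry, eyes, env, models
def camR(c):
    o=np.array(c['orientation'],float)
    if o.shape==(3,3): return o
    return R.from_euler('xyz',o,degrees=True).as_matrix()
def ray(c,px):
    u=cv2.undistortPoints(np.array([[px]],float),np.array(c['mtx'],float),np.array(c['D'],float))[0,0]
    d=camR(c)@np.array([u[0],u[1],1.]); return np.array(c['origin'],float),d
def atz(c,px,z):
    o,d=ray(c,px); return o+d*(z-o[2])/d[2]
def proj(c,P):
    Rm=camR(c); rv=cv2.Rodrigues(Rm.T)[0]; t=-Rm.T@np.array(c['origin'],float)
    return cv2.projectPoints(np.atleast_2d(P).astype(float),rv,t,np.array(c['mtx'],float),np.array(c['D'],float))[0][:,0]
E
python3 - <<'E'
from h import *
o=telemetry.get_obs(); print(o); print(env.finger_overhang)
for n in('scene','top'):
    c=eyes.read_camera(n); print(n,c['origin'],c['orientation'],c['mtx'],c['D'])
    cv2.imwrite(f'pics/{n}0.png',c['pixels'][:,:,::-1])
    for t in('knob_grip','knob_foot','spindle_seat','controller','holder_rim','capacitor','grease_tin','wood_block','spindle'):
        try:
            r=models.search_frame(c,t)[:2]; print(t,[(np.round(x['centre'],1),round(x['p'],2)) for x in r])
        except Exception as e: print(t,e)
E
```

```text
{'time_s': 0.0, 'qpos': array([71.79739111, 18.44143354, -4.01609949, 83.17594494,  1.29681944,
       78.54063956, -3.25919643]), 'joint_velocities': array([ 0.03107514, -0.05132732, -0.01397351,  0.0155766 , -0.01612632,
       -0.02115252,  0.06349512]), 'effort': array([-4.98379013e-04, -4.91291034e+01, -4.04067300e-01, -3.12537825e+01,
       -6.39946223e-02,  4.35722864e-02,  1.47108813e-04]), 'tool_pos': array([ 0.21150552, -0.61406005,  0.23542554]), 'tool_rot': array([-1.79887331e+02,  7.37424939e-03,  1.90140948e+01]), 'force': array([-0.81595949, -0.22972643, -0.08995451]), 'wrist_torque': array([-0.04719119,  0.00566063,  0.07919638]), 'grasp_force': 0.0, 'grip_width': 0.08711906457392413}
0.014
scene [-0.06257458  0.32385807  0.51193671] [-118.79488401   -1.17997375 -116.04799154] [[361.83215523   0.         260.10775803]
 [  0.         361.83215523 190.21376741]
 [  0.           0.           1.        ]] [-0.05304323  0.          0.          0.          0.        ]
knob_grip [(array([373., 185.]), 0.97)]
knob_foot [(array([372.4, 183.8]), 0.98)]
spindle_seat [(array([15
[... 323 characters left out ...]
04631757   -1.43310438  -91.26996585] [[479.64187934   0.         257.65898713]
 [  0.         479.64187934 194.0577933 ]
 [  0.           0.           1.        ]] [-0.18462592  0.          0.          0.          0.        ]
knob_grip [(array([366.5, 235.3]), 0.7)]
knob_foot [(array([367.4, 233.7]), 0.64), (array([250.7, 162.3]), 0.53)]
spindle_seat [(array([141.7, 247.3]), 0.44)]
controller [(array([146. , 244.5]), 0.98)]
holder_rim [(array([352.3, 239.4]), 0.96), (array([365.5, 232.7]), 0.52)]
capacitor [(array([250.1, 162.9]), 0.68), (array([142.6, 246.6]), 0.49)]
grease_tin [(array([173.7, 157. ]), 0.96)]
wood_block [(array([327.2, 145. ]), 0.8)]
spindle [(array([143.6, 249.8]), 0.73)]
```

```bash
python3 - <<'E'
import cv2,numpy as np
t=cv2.imread('pics/top0.png'); s=cv2.imread('pics/scene0.png')
a=cv2.resize(t[195:295,85:210],None,fx=3.2,fy=3.2,interpolation=2)
b=cv2.resize(t[185:285,300:425],None,fx=3.2,fy=3.2,interpolation=2)
c=cv2.resize(s[210:310,95:220],None,fx=3.2,fy=3.2,interpolation=2) 
d=cv2.resize(s,(400,300))
# d=full scene
cv2.imwrite('pics/m0.png',cv2.resize(np.vstack([np.hstack([a,b]),np.hstack([c,cv2.resize(s[130:230,310:435],None,fx=3.2,fy=3.2,interpolation=2)])]),(750,600)))
E
```

```text
(no output)
```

View pics/m0.png

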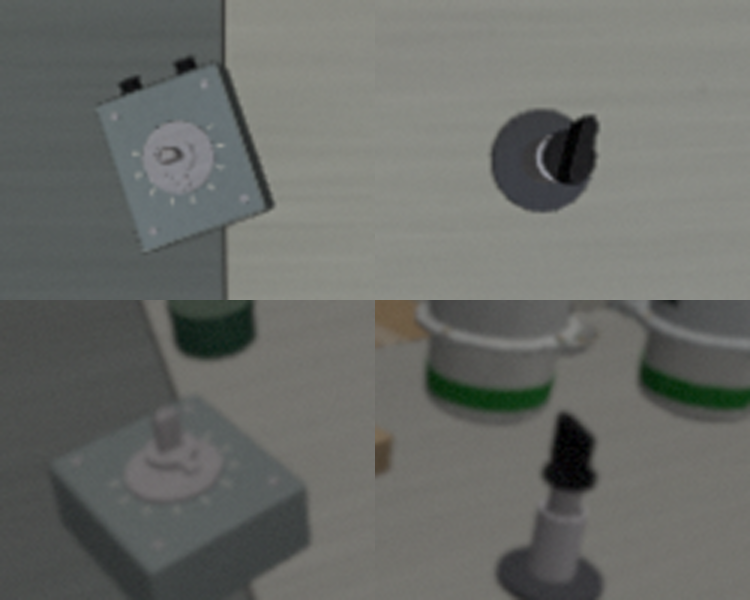

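View pics/top0.png

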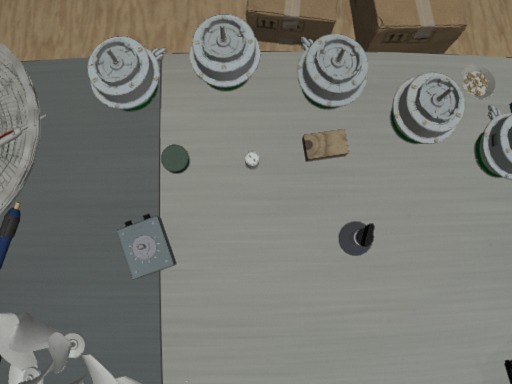

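The top view shows the controller at about (146,246), the knob at (366,235) over its holder foot at (356,238), the tin at (175,158), the capacitor at (252,160) and the block at (326,145). The crops show the tongue on the side nearer the robot. Next I fit silhouettes to get poses.

```bash
cat >> h.py <<'E'
from scipy.optimize import minimize
def hullmask(c,pts_list):
    m=np.zeros((384*4,512*4),np.uint8)
    for P in pts_list:
        q=proj(c,P)*4+1.5; cv2.fillConvexPoly(m,cv2.convexHull(q.astype(np.float32)).round().astype(np.int32),255)
    return cv2.resize(m,(512,384),interpolation=cv2.INTER_AREA)/255.
def cyl(r,z0,z1,cx=0,cy=0,n=40):
    a=np.linspace(0,2*np.pi,n); return np.array([[cx+r*np.cos(t),cy+r*np.sin(t),z] for z in(z0,z1) for t in a])
def box(x0,x1,y0,y1,z0,z1): return np.array([[x,y,z] for x in(x0,x1) for y in(y0,y1) for z in(z0,z1)])
def bar():  # knob frame, z from foot
    p=[[23*0-23+7*(1-np.cos(t)) if 0 else -16-7*np.cos(t),7*np.sin(t)] for t in np.linspace(-np.pi/2,np.pi/2,9)]+[[22,7],[22,-7],[33,0]]
    p=np.array(p)/1000; return np.vstack([np.c_[p,np.full(len(p),z)] for z in(.093,.133)])
CTRL=[box(-.065,.065,-.055,.055,0,.058)]
KNOB=[bar(),cyl(.022,.086,.095)]
def place(parts,x,y,z,yaw,rx=0,ry=0):
    M=(R.from_euler('xyz',[rx,ry,0])*R.from_euler('z',yaw)).as_matrix(); return [p@M.T+[x,y,z] for p in parts]
def fit(views,model,p0,scale):
    def cost(p):
        s=0
        for c,m in views:
            s+=np.abs(cv2.GaussianBlur(hullmask(c,model(p)),(0,0),1)-cv2.GaussianBlur(m.astype(float),(0,0),1)).sum()/m.sum()
        return s
    n=len(p0); sim=np.vstack([p0]+[np.array(p0)+np.eye(n)[i]*scale[i] for i in range(n)])
    r=minimize(cost,p0,method='Nelder-Mead',options=dict(initial_simplex=sim,xatol=1e-5,fatol=1e-5,maxiter=600))
    return r.x,r.fun
E
cat > f.py <<'E'
from h import *
cs=eyes.read_camera('scene'); ct=eyes.read_camera('top')
print('tcp px',proj(ct,telemetry.get_obs()['tool_pos']))
print('ctrl ray',atz(ct,[146,246],.058),'holder foot',atz(ct,[356,238],.005),'cap',atz(ct,[252,160],.07),'tin',atz(ct,[175,158],.044),'blk',atz(ct,[326,145],.042))
mk={}
for n,c in(('s',cs),('t',ct)):
    for t in('controller','knob_grip'):
        L=models.cut_out(c,t)
        if L: mk[n+t]=L[0]['pixels']; print(n,t,round(L[0]['p'],2),L[0]['centre'],mk[n+t].sum())
np.savez('mk.npz',**mk)
g=atz(ct,[146,246],.058)
SP=[cyl(.008,.078,.104),cyl(.016,.06,.078)]
for vs in('t','s','ts'):
    V=[({'t':ct,'s':cs}[v],mk[v+'controller']) for v in vs if v+'controller' in mk]
    if V:
        r=min((fit(V,lambda p:place(CTRL+SP,p[0],p[1],0,p[2]),[g[0],g[1],y0],[.01,.01,.15]) for y0 in(0.1,.3,.5)),key=lambda q:q[1])
        print('ctrl',vs,r[0],np.degrees(r[0][2]),r[1])
h=atz(ct,[356,238],.005)
for vs in('t','s','ts'):
    V=[({'t':ct,'s':cs}[v],mk[v+'knob_grip']) for v in vs if v+'knob_grip' in mk]
    if V:
        K=KNOB+[cyl(.013,.06,.086)]
        for y0 in(-.3,2.84):
            r=fit(V,lambda p:place(K,p[0],p[1],.012,p[2]),[h[0],h[1],y0],[.01,.01,.3]); print('knob',vs,r[0],np.degrees(r[0][2]),r[1])
        r=fit(V,lambda p:place(K,p[0],p[1],.012,p[2],p[3],p[4]),[h[0],h[1],-.3,0,0],[.01,.01,.3,.05,.05]); print('knobtilt',vs,r[0],np.degrees(r[0][2]),r[1])
E
python3 f.py
```

```text
tcp px [[527.38990717 355.8363697 ]]
ctrl ray [0.49089735 0.26265543 0.058     ] holder foot [ 0.5009995  -0.27079818  0.005     ] cap [ 0.69864817 -0.00326481  0.07      ] tin [0.71275295 0.19197459 0.044     ] blk [ 0.74044492 -0.19491476  0.042     ]
s controller 0.75 [156.0, 278.8] 4262
s knob_grip 0.66 [373.1, 187.4] 463
t controller 0.63 [145.5, 243.9] 2497
t knob_grip 0.91 [362.5, 234.4] 335
ctrl t [0.49049919 0.26667232 0.34123459] 19.55130156443695 0.06165972213762546
ctrl s [0.49577401 0.26865836 0.30813174] 17.654648093332717 0.07997196931636139
ctrl ts [0.49088132 0.26642339 0.33522596] 19.207032860252827 0.15649067577447875
knob t [ 0.50180588 -0.26874188 -0.30241246] -17.32695776492244 0.04146769334739245
knob t [ 0.50450878 -0.2691111   2.72430743] 156.09131790965816 0.1887637904119131
knobtilt t [ 0.50044552 -0.26795791 -0.33968167  0.00766503  0.01371536] -19.462326291490378 0.043962778080536766
knob s [ 0.49803348 -0.26386325 -0.29021346] -16.628006433722938 0.08410674201895452
knob s [ 0.50167502 -0.26625567  2.88790683] 165.46487325476826 0.1294288599125924
knobtilt s [ 0.49712192 -0.26472691 -0.2881899   0.00266198  0.02132186] -16.512064725911863 0.07623900136987015
knob ts [ 0.50200769 -0.26807664 -0.30557893] -17.508382749761434 0.15911383316258185
knob ts [ 0.5041702  -0.26876165  2.82439446] 161.82588242830573 0.3395871098626838
knobtilt ts [ 0.49954175 -0.26847892 -0.31017519  0.00247786  0.02615122] -17.771729160483915 0.15275340257969416
```

>>> drive_tool --angular '[[0,0,0],[0,0,0],[0,0,0],[0,0,0],[0,0,0],[0,0,0],[0,0,0],[0,0,0],[0,0,0],[0,0,0],[0,0,0],[0,0,0],[0,0,0.1274],[0,0,0.1274],[0,0,0.1274],[0,0,0.1274],[0,0,0.1274],[0,0,0]]' --delta_pos '[[3.224,-1.939,0],[3.224,-1.939,0],[3.224,-1.939,0],[3.224,-1.939,0],[3.224,-1.939,0],[3.224,-1.939,0],[3.224,-1.939,0],[3.224,-1.939,0],[3.224,-1.939,0],[3.224,-1.939,0],[3.224,-1.939,0],[3.224,-1.939,0],[0,0,0],[0,0,0],[0,0,0],[0,0,0],[0,0,0],[0,0,0]]' --gripper '[8.7,8.7,8.7,8.7,8.7,8.7,8.7,8.7,8.7,8.7,8.7,8.7,8.7,8.7,8.7,8.7,8.7,8.7]'

```text
time_s: 3.1
tool_pos: [0.5017, -0.2686, 0.2366]
tool_rot: [180.0, -0.0, -17.5]
force: [0.3, -0.2, -0.2]
grip_width: 0.0868
grasp_force: 0.0
```

```bash
cat >> h.py <<'E'
def delta(tx,ty,tz,yaw):
    o=telemetry.get_obs(); p=np.array(o['tool_pos']); M=R.from_euler('xyz',o['tool_rot'],degrees=True)
    T=R.from_euler('xyz',[180,0,yaw],degrees=True)
    print('t',round(o['time_s'],2),'tcp',p.round(4),np.round(o['tool_rot'],2),'F',np.round(o['force'],1),'q7',o['qpos'].round(0)[[0,6]],'grip',o['grip_width'],o['grasp_force'])
    print('shift cm',(M.inv().apply(np.array([tx,ty,tz])-p)*100).round(3),'rotvec',(M.inv()*T).as_rotvec().round(4))
E
python3 - <<'E'
from h import *
delta(.5015,-.268,.126,-17.5)
ct=eyes.read_camera('top');cs=eyes.read_camera('scene')
a=np.radians(-160.7);s=np.array([.491,.2665,.078]);x=np.array([np.cos(a),np.sin(a),0])
out=[]
for c,o in((ct,(120,225)),(cs,(115,220))):
    print('seat,tongue tip,shaft top px',proj(c,[s,s+.027*x,s+[0,0,.026]]).round(1).tolist())
    im=cv2.resize(c['pixels'][o[1]:o[1]+50,o[0]:o[0]+60,::-1].copy(),None,fx=6,fy=6,interpolation=2)
    for P,col in((s,(0,0,255)),(s+.027*x,(0,255,0)),(s+[0,0,.026],(255,0,0))):
        q=((proj(c,P)[0]-o+.5)*6).astype(int); cv2.circle(im,tuple(int(v) for v in q),3,col,-1)
    out.append(im)
cv2.imwrite('pics/ov1.png',np.hstack(out))
E
```

```text
t 3.1 tcp [ 0.5017 -0.2686  0.2366] [ 1.7999e+02 -1.0000e-02 -1.7510e+01] F [ 0.3 -0.2 -0.2] q7 [ 42. -84.] grip 0.08675870913217874 0.0
shift cm [-0.037 -0.053 11.062] rotvec [ 0.0002 -0.0001 -0.0001]
seat,tongue tip,shaft top px [[142.8, 245.9], [146.4, 256.3], [140.4, 245.7]]
seat,tongue tip,shaft top px [[151.8, 257.8], [159.6, 264.8], [149.9, 246.6]]
```

View pics/ov1.png

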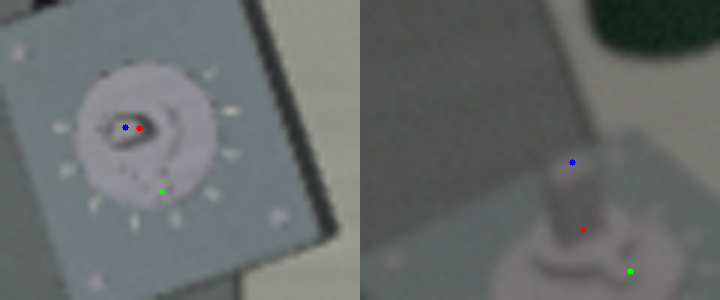

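>>> drive_tool --angular '[[0,0,0],[0,0,0],[0,0,0],[0,0,0],[0,0,0],[0,0,0],[0,0,0],[0,0,0],[0,0,0],[0,0,0],[0,0,0],[0,0,0],[0,0,0],[0,0,0]]' --delta_pos '[[-0.03,-0.05,1.85],[0,0,1.85],[0,0,1.85],[0,0,1.85],[0,0,1.85],[0,0,1.81],[0,0,0],[0,0,0],[0,0,0],[0,0,0],[0,0,0],[0,0,0],[0,0,0],[0,0,0]]' --gripper '[8.7,8.7,8.7,8.7,8.7,8.7,8.7,1,1,1,1,1,1,1]' --squeeze 40

```text
time_s: 4.6
tool_pos: [0.5016, -0.268, 0.126]
tool_rot: [180.0, -0.0, -17.5]
force: [-1.0, 1.0, -0.5]
grip_width: 0.0388
grasp_force: 0.0
```

>>> drive_tool --angular '[[0,0,0],[0,0,0],[0,0,0],[0,0,0],[0,0,0],[0,0,0],[0,0,0],[0,0,0]]' --delta_pos '[[0,0,0],[0,0,0],[0,0,0],[0,0,0],[0,0,0],[0,0,0],[0,0,0],[0,0,0]]' --gripper '[1,1,1,1,1,1,1,1]'

```text
time_s: 5.4
tool_pos: [0.5015, -0.2681, 0.1259]
tool_rot: [180.0, 0.0, -17.5]
force: [0.2, -0.6, -0.6]
grip_width: 0.0137
grasp_force: 40.0
```

>>> drive_tool --angular '[[0,0,0],[0,0,0],[0,0,0],[0,0,0],[0,0,0],[0,0,0],[0,0,0],[0,0,0],[0,0,0],[0,0,0]]' --delta_pos '[[0,0,-0.8],[0,0,-1.8],[0,0,-1.8],[0,0,-1.8],[0,0,-1.8],[0,0,-1.8],[0,0,-1.8],[0,0,-0.9],[0,0,0],[0,0,0]]' --gripper '[1,1,1,1,1,1,1,1,1,1]'

```text
time_s: 6.4
tool_pos: [0.5012, -0.2678, 0.2503]
tool_rot: [-180.0, 0.1, -17.5]
force: [0.4, 0.4, -2.3]
grip_width: 0.0135
grasp_force: 40.0
```

```bash
python3 - <<'E'
from h import *
delta(.491,.2665,.251,-160.7)
o=[]
for n in('scene','top'):
    c=eyes.read_camera(n); tcp=telemetry.get_obs()['tool_pos']
    u,v=proj(c,tcp-[0,0,.05])[0].astype(int); print(n,u,v)
    x0=max(0,min(512-66,u-33)); y0=max(0,min(384-70,v-35)); o.append(cv2.resize(c['pixels'][y0:y0+70,x0:x0+66,::-1],None,fx=6,fy=6,interpolation=2)); print(x0,y0)
cv2.imwrite('pics/held.png',np.hstack(o))
E
```

```text
t 6.4 tcp [ 0.5012 -0.2678  0.2503] [-1.800e+02  5.000e-02 -1.748e+01] F [ 0.4  0.4 -2.3] q7 [ 42. -84.] grip 0.01348562485676782 39.96516985818744
shift cm [-1.7026e+01 -5.0654e+01 -4.7000e-02] rotvec [1.1000e-03 5.0000e-04 2.4996e+00]
scene 381 150
348 115
top 374 235
341 200
```

View pics/held.png

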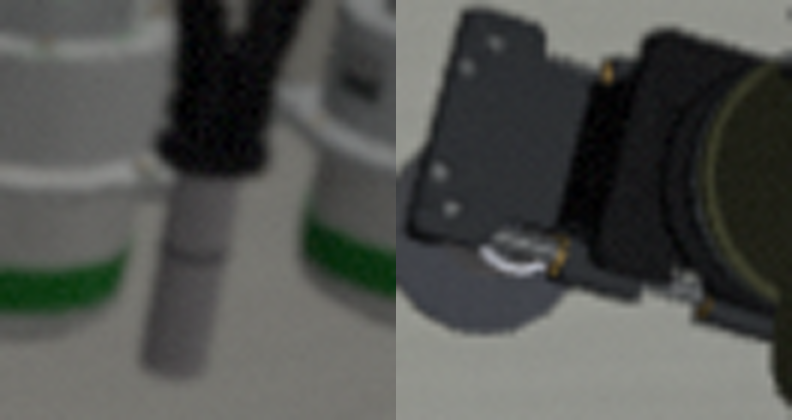

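>>> drive_tool --angular '[[0,0,-0.14],[0,0,-0.14],[0,0,-0.14],[0,0,-0.14],[0,0,-0.14],[0,0,-0.14],[0,0,-0.14],[0,0,-0.14],[0,0,-0.14],[0,0,-0.14],[0,0,-0.14],[0,0,-0.14],[0,0,-0.14],[0,0,0],[0,0,0],[0,0,0],[0,0,0],[0,0,0],[0,0,0],[0,0,0]]' --delta_pos '[[0,0,0],[0,0,0],[0,0,0],[0,0,0],[0,0,0],[0,0,0],[0,0,0],[0,0,0],[0,0,0],[0,0,0],[0,0,0],[0,0,0],[0,0,0],[3.806,-0.286,0],[3.806,-0.286,0],[3.806,-0.286,0],[3.806,-0.286,0],[3.806,-0.286,0],[3.806,-0.286,0],[3.806,-0.286,0]]' --gripper '[1,1,1,1,1,1,1,1,1,1,1,1,1,1,1,1,1,1,1,1]'

```text
time_s: 8.5
tool_pos: [0.4958, 0.0006, 0.2502]
tool_rot: [-179.9, 0.0, 86.8]
force: [-0.4, 0.0, -2.2]
grip_width: 0.0137
grasp_force: 40.0
```

>>> drive_tool --angular '[[0,0,0],[0,0,0],[0,0,0],[0,0,0],[0,0,0],[0,0,0],[0,0,0],[0,0,-0.14],[0,0,-0.14],[0,0,-0.14],[0,0,-0.14],[0,0,-0.14],[0,0,-0.14],[0,0,-0.14],[0,0,-0.14],[0,0,-0.14],[0,0,-0.14],[0,0,-0.14],[0,0,-0.14],[0,0,-0.14]]' --delta_pos '[[3.806,-0.286,0],[3.806,-0.286,0],[3.806,-0.286,0],[3.806,-0.286,0],[3.806,-0.286,0],[3.806,-0.286,0],[3.806,-0.286,0],[0,0,0],[0,0,0],[0,0,0],[0,0,0],[0,0,0],[0,0,0],[0,0,0],[0,0,0],[0,0,0],[0,0,0],[0,0,0],[0,0,0],[0,0,0]]' --gripper '[1,1,1,1,1,1,1,1,1,1,1,1,1,1,1,1,1,1,1,1]'

```text
time_s: 10.5
tool_pos: [0.491, 0.2659, 0.25]
tool_rot: [-180.0, -0.1, -168.6]
force: [-0.0, -0.4, -2.1]
grip_width: 0.0135
grasp_force: 40.0
```

>>> drive_tool --angular '[[0,0,-0.14],[0,0,0],[0,0,0]]' --delta_pos '[[0,0,0],[0,0,0],[0,0,0]]' --gripper '[1,1,1]'

```text
time_s: 10.8
tool_pos: [0.4912, 0.266, 0.2503]
tool_rot: [180.0, -0.1, -161.1]
force: [-1.1, 0.4, -1.8]
grip_width: 0.0139
grasp_force: 40.0
```

```bash
cat > look.py <<'E'
from h import *
import sys
delta(.491,.2665,.251,-160.7)
c=eyes.read_camera('scene'); o=telemetry.get_obs(); p=np.array(o['tool_pos']); 
L=models.cut_out(c,'knob_grip'); print([(round(l['p'],2),l['centre'],l['pixels'].sum()) for l in L])
f=p+[0,0,-.114]
print('foot pred',proj(c,f),'disc under',proj(c,f+[0,0,.086]))
x0,y0=100,140
im=cv2.resize(c['pixels'][y0:y0+130,x0:x0+130,::-1],None,fx=4.5,fy=4.5,interpolation=2)
for q,col in((f,(0,0,255)),(f+[0,0,.086],(0,255,0))):
    u=((proj(c,q)[0]-[x0,y0]+.5)*4.5).astype(int); cv2.circle(im,tuple(int(v) for v in u),3,col,-1)
cv2.imwrite(sys.argv[1],im); cv2.imwrite('raw_'+sys.argv[1].split('/')[-1],c['pixels'][:,:,::-1])
if L:
    np.savez('mkk.npz',m=L[0]['pixels'])
E
python3 look.py pics/over1.png
```

```text
t 10.8 tcp [0.4912 0.266  0.2503] [ 1.7999e+02 -6.0000e-02 -1.6110e+02] F [-1.1  0.4 -1.8] q7 [28. 64.] grip 0.01386789677173212 39.96507057454437
shift cm [ 0.004  0.054 -0.067] rotvec [ 0.0002 -0.0011 -0.0071]
[(0.84, [142.5, 197.0], np.int64(1129))]
foot pred [[147.81124481 231.76313003]] disc under [[141.06645072 189.16067384]]
```

View pics/over1.png

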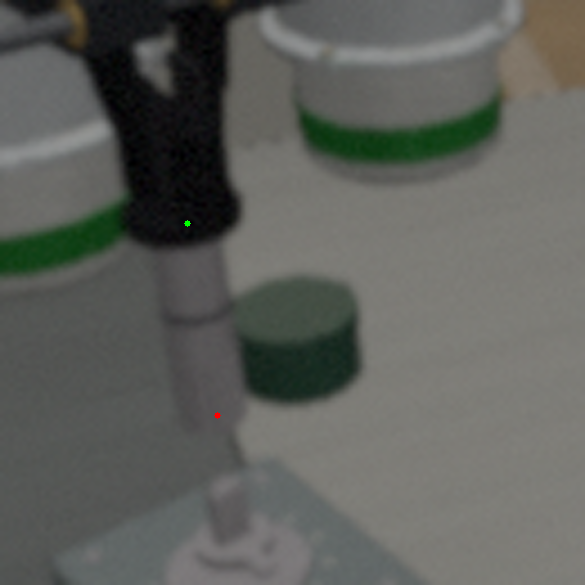

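The knob hangs upright: disc underside near crop (188,240), foot near (210,425). The shaft top is at (225,485), with the tongue towards lower right. The foot looks about 1 px left of the predicted spot, so I measure the edges of stem and shaft.

```bash
cat > edge.py <<'E'
from h import *
def axis(c,P0,P1,r,n=25,half=14):
    """centre offset (mm, to image right) of a vertical cylinder's two edges against the predicted axis, at n heights"""
    g=cv2.GaussianBlur(c['pixels'].astype(np.float32).mean(2) if 0 else c['pixels'].astype(np.float32),(0,0),.7)
    v=(np.array(P0)+P1)/2-np.array(c['origin']); lat=np.cross(v,[0,0,1]); lat/=np.linalg.norm(lat)
    s=np.linspace(-2.2*r,2.2*r,111); prof=[]
    for t in np.linspace(0,1,n):
        P=np.array(P0)*(1-t)+np.array(P1)*t; q=proj(c,P+s[:,None]*lat).astype(np.float32)
        prof.append(cv2.remap(g,q[:,0].reshape(1,-1),q[:,1].reshape(1,-1),cv2.INTER_CUBIC)[0])
    prof=np.array(prof); out=[]
    for k in range(0,n,5):
        d=np.abs(np.gradient(prof[k:k+5].mean(0),axis=0)).sum(1)
        # best pair separated by 2r
        w=int(round(2*r/(s[1]-s[0]))); best=max(((d[i]*d[j],i,j) for i in range(len(s)) for j in range(i+w-5,min(i+w+6,len(s)))))
        out.append(((s[best[1]]+s[best[2]])/2*1e3,(s[best[2]]-s[best[1]])*1e3))
    return np.round(out,1).tolist(),lat
if __name__=='__main__':
    for _ in range(2):
        c=eyes.read_camera('scene'); p=np.array(telemetry.get_obs()['tool_pos']); f=p-[0,0,.114]
        print('stem low->high',axis(c,f+[0,0,.008],f+[0,0,.08],.013))
        s=np.array([.491,.2665,.078]); print('shaft',axis(c,s+[0,0,.006],s+[0,0,.023],.008,15))
E
python3 edge.py
```

```text
stem low->high ([[-1.6, 28.1], [-1.8, 26.5], [-2.9, 23.4], [-1.3, 26.5], [-1.0, 26.0]], array([-0.10357992, -0.99462113,  0.        ]))
shaft ([[-1.3, 16.0], [-2.2, 16.0], [2.1, 15.7]], array([-0.10306224, -0.99467491,  0.        ]))
stem low->high ([[-1.3, 27.6], [-1.6, 27.0], [-2.9, 23.4], [-1.6, 27.0], [-1.6, 27.0]], array([-0.10351312, -0.99462809,  0.        ]))
shaft ([[-1.3, 16.0], [-2.2, 16.0], [2.2, 16.0]], array([-0.10306224, -0.99467491,  0.        ]))
```

>>> drive_tool --angular '[[0,0,0],[0,0,0],[0,0,0],[0,0,0],[0,0,0],[0,0,0],[0,0,0],[0,0,0],[0,0,0]]' --delta_pos '[[0.05,0.06,0],[0,0,1.2],[0,0,1.2],[0,0,0.7],[0,0,0.1],[0,0,0.1],[0,0,0.1],[0,0,0.1],[0,0,0]]' --gripper '[1,1,1,1,1,1,1,1,1]'

```text
time_s: 11.9
tool_pos: [0.4908, 0.2667, 0.2161]
tool_rot: [-180.0, 0.0, -160.9]
force: [-0.3, -0.5, -1.7]
grip_width: 0.0139
grasp_force: 40.0
```

```bash
python3 look.py pics/o2.png; python3 edge.py; python3 -c "
from h import *
o=telemetry.get_obs();print(o['force'],o['wrist_torque'])"
```

```text
t 11.9 tcp [0.4908 0.2667 0.2161] [-1.8000e+02  1.0000e-02 -1.6091e+02] F [-0.3 -0.5 -1.7] q7 [27. 63.] grip 0.013911204897650256 39.96496616397053
shift cm [-0.015 -0.03  -3.493] rotvec [-0.      0.0002 -0.0037]
[(0.64, [144.8, 216.4], np.int64(1113))]
foot pred [[149.95974159 247.53446309]] disc under [[143.46852239 207.13582102]]
stem low->high ([[-1.8, 26.5], [-1.8, 26.5], [0.3, 28.6], [-1.8, 27.6], [0.8, 28.6]], array([-0.10272654, -0.99470963,  0.        ]))
shaft ([[-1.3, 16.0], [-1.4, 17.6], [3.0, 17.6]], array([-0.10306224, -0.99467491,  0.        ]))
stem low->high ([[-2.1, 27.0], [-2.1, 27.0], [0.3, 28.6], [-1.6, 27.0], [-2.3, 25.5]], array([-0.10268392, -0.99471404,  0.        ]))
shaft ([[-1.3, 16.0], [-1.4, 17.6], [2.1, 16.3]], array([-0.10306224, -0.99467491,  0.        ]))
[-0.58671817  0.49359158 -1.48801037] [ 0.11742549 -0.09514933 -0.02748404]
```

View pics/o2.png

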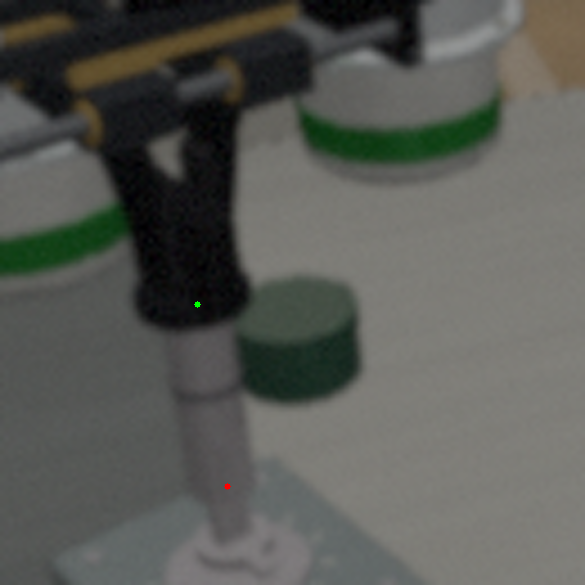

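>>> drive_tool --angular '[[0,0,0],[0,0,0],[0,0,0],[0,0,0]]' --delta_pos '[[0,0,0.1],[0,0,0.1],[0,0,0.1],[0,0,0]]' --gripper '[1,1,1,1]'

```text
time_s: 12.5
tool_pos: [0.4904, 0.2665, 0.2125]
tool_rot: [-180.0, -0.1, -160.9]
force: [-2.1, -0.1, -1.3]
grip_width: 0.0138
grasp_force: 40.0
```

>>> drive_tool --angular '[[0,0,0],[0,0,0],[0,0,0],[0,0,0]]' --delta_pos '[[0,0,0.15],[0,0,0.15],[0,0,0.1],[0,0,0]]' --gripper '[1,1,1,1]'

```text
time_s: 12.9
tool_pos: [0.4905, 0.2665, 0.2086]
tool_rot: [-180.0, -0.0, -160.9]
force: [-1.9, -0.7, -2.6]
grip_width: 0.014
grasp_force: 40.0
```

>>> drive_tool --angular '[[0,0,0],[0,0,0],[0,0,0],[0,0,0],[0,0,0]]' --delta_pos '[[0,0,0.2],[0,0,0.2],[0,0,0.2],[0,0,0.2],[0,0,0]]' --gripper '[1,1,1,1,1]'

```text
time_s: 13.4
tool_pos: [0.4905, 0.2665, 0.2004]
tool_rot: [-180.0, -0.0, -160.9]
force: [-2.3, 0.0, -3.0]
grip_width: 0.0135
grasp_force: 40.0
```

>>> drive_tool --angular '[[0,0,0],[0,0,0],[0,0,0],[0,0,0]]' --delta_pos '[[0,0,0.2],[0,0,0.2],[0,0,0.2],[0,0,0]]' --gripper '[1,1,1,1]'

```text
time_s: 13.8
tool_pos: [0.4905, 0.2665, 0.1945]
tool_rot: [-180.0, -0.0, -160.9]
force: [-2.7, -0.3, -2.3]
grip_width: 0.0138
grasp_force: 40.0
```

>>> drive_tool --angular '[[0,0,0],[0,0,0],[0,0,0],[0,0,0]]' --delta_pos '[[0,0,0.1],[0,0,0.1],[0,0,0.1],[0,0,0]]' --gripper '[1,1,1,1]'

```text
time_s: 14.2
tool_pos: [0.4906, 0.2667, 0.1919]
tool_rot: [-180.0, -0.0, -160.9]
force: [-4.3, -1.7, 0.6]
grip_width: 0.0137
grasp_force: 40.0
```

```bash
python3 look.py pics/o3.png
```

```text
t 14.2 tcp [0.4906 0.2667 0.1919] [-1.7999e+02 -1.0000e-02 -1.6090e+02] F [-4.3 -1.7  0.6] q7 [26. 62.] grip 0.01372601233129967 39.96619319077581
shift cm [-0.028 -0.03  -5.906] rotvec [-0.0001 -0.0002 -0.0035]
[(0.84, [144.7, 226.7], np.int64(1033))]
foot pred [[151.72904152 257.96260339]] disc under [[145.43574592 219.04199852]]
```

View pics/o3.png

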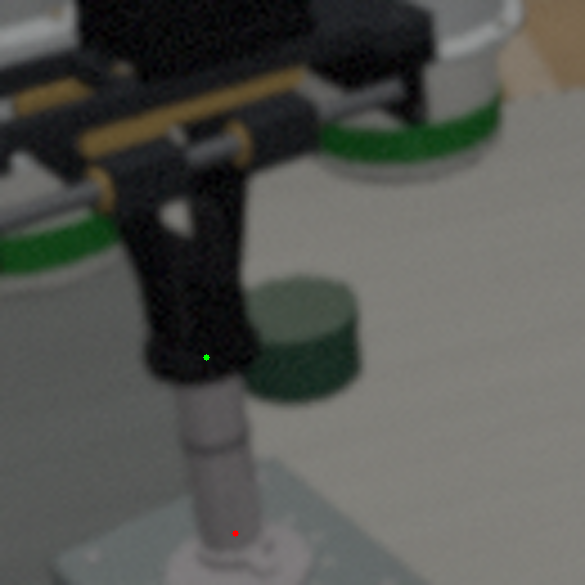

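The knob is on the flange: its foot is near crop (230,540), touching the flange rim. The force has started to rise, so I press now.

>>> drive_tool --angular '[[0,0,0],[0,0,0],[0,0,0],[0,0,0],[0,0,0],[0,0,0],[0,0,0],[0,0,0]]' --delta_pos '[[0,0,0],[0,0,0],[0,0,0.1],[0,0,0.1],[0,0,0.1],[0,0,0.1],[0,0,0.05],[0,0,0]]' --gripper '[1,1,1,1,1,1,1,1]' --squeeze 60

```text
time_s: 15.1
tool_pos: [0.4908, 0.2668, 0.1879]
tool_rot: [-180.0, 0.0, -160.9]
force: [-6.0, -1.5, 4.9]
grip_width: 0.0137
grasp_force: 60.0
```

>>> drive_tool --angular '[[0,0,0],[0,0,0],[0,0,0]]' --delta_pos '[[0,0,0],[0,0,0],[0,0,0]]' --gripper '[1,1,1]'

```text
time_s: 15.4
tool_pos: [0.4908, 0.2668, 0.1879]
tool_rot: [-180.0, 0.0, -160.9]
force: [-5.3, -1.4, 6.2]
grip_width: 0.0137
grasp_force: 60.0
```

>>> drive_tool --angular '[[0,0,0],[0,0,0],[0,0,0],[0,0,0]]' --delta_pos '[[0,0,0.1],[0,0,0.05],[0,0,0],[0,0,0]]' --gripper '[1,1,1,1]'

```text
time_s: 15.8
tool_pos: [0.4908, 0.2668, 0.1866]
tool_rot: [-180.0, 0.0, -160.9]
force: [-4.9, -3.2, 6.2]
grip_width: 0.0136
grasp_force: 60.0
```

```bash
python3 look.py pics/o4.png; python3 -c "
from h import *
c=eyes.read_camera('scene')
for _ in range(3): eyes.read_camera('top'); print(telemetry.get_obs()['force'])"
```

```text
t 15.8 tcp [0.4908 0.2668 0.1866] [-1.7998e+02  2.0000e-02 -1.6090e+02] F [-4.9 -3.2  6.2] q7 [26. 62.] grip 0.01361764994167629 59.96899791061878
shift cm [-0.008 -0.04  -6.436] rotvec [-0.0003  0.0003 -0.0036]
[(0.97, [144.1, 230.7], np.int64(999))]
foot pred [[151.98230314 260.17394089]] disc under [[145.72382396 221.57099416]]
[-5.53104801 -1.75923051  6.02065892]
[-5.35906098 -1.88016444  5.68275313]
[-5.9042777  -2.71245467  7.09534601]
```

View pics/o4.png

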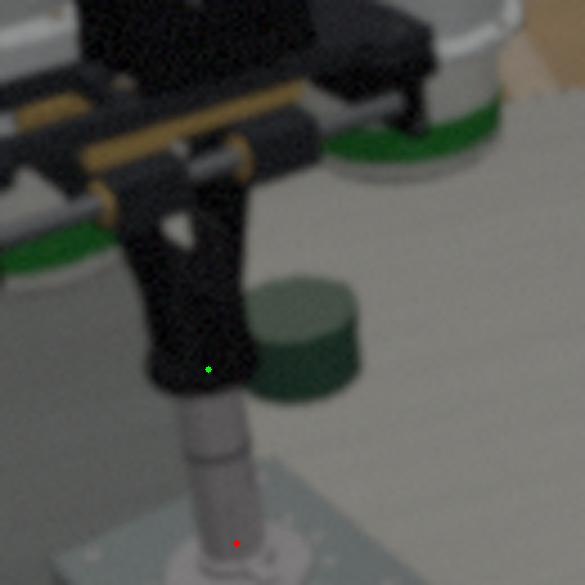

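>>> drive_tool --angular '[[0,0,0],[0,0,0],[0,0,0],[0,0,0]]' --delta_pos '[[0,0,0.05],[0,0,0.05],[0,0,0],[0,0,0]]' --gripper '[1,1,1,1]'

```text
time_s: 16.5
tool_pos: [0.4908, 0.2669, 0.1858]
tool_rot: [-180.0, 0.0, -160.9]
force: [-6.0, -2.3, 7.1]
grip_width: 0.0136
grasp_force: 60.0
```

```bash
python3 -c "
from h import *
print(env.sign_off())"
```

```text
the job is handed in; nothing more can be done
None
```

The job is handed in: the knob is home on the D-shaft and held pressed down by about 5–6 mm and 9 N (estimated from arm height and wrist force), with the fingers still gripping at 60 N; sign-off gave no verdict.

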